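Find the heavy side of an unbalanced tube rotator

TASK

The tube rotator's carousel shakes because its drum is heavier on one side, which nobody can see. Find it by feel, turning the carousel by its capped tubes and letting it roll, and bring that heavy side to point straight down (within about 10 degrees; it stops well short of that by itself). Finish with the gripper still closed on one of the tubes, holding the carousel still there so that a balance weight can be fitted on top, and leave everything else on the bench alone.

Things in the scene. Friction and masses are not known exactly. Their poses are not given: they have to be found in the camera images.
- rotator: Bench tube rotator, fixed. Origin: underside, below the carousel's middle; z up, y along the level axle towards the drive housing, x level and square to the axle. White housing 140 mm (x) by 85 mm (y), y = +55 to +140 mm, top 190 mm above the table; base plate 170 x 200 x 12 mm.
- axle (a point): Middle of the carousel on the axle, 155 mm above the table; axes as the rotator's. The carousel: a grey drum 100 mm in diameter, 50 mm wide (y = -25 to +25 mm), and six capped tubes standing out from it like spokes, 60 degrees apart, all in the plane y = 0, fixed firmly, of equal weight. On the side away from the housing it is open.
- red_cap (a point): Middle of the red cap, 109 mm from the axle; turns with the carousel, z along the tube outwards. Each tube is 13 mm thick and ends in a cap 17 mm thick, from 98 to 120 mm from the axle. In order round the carousel: red, yellow, green, blue, white, black.
- carousel (a joint): Turning angle, rad, free both ways over many turns; growing, the top goes towards the rotator's +x. At 0 the red tube points straight up. Tube k (0 red, 1 yellow ... 5 black) leans from straight up towards +x by this value + k x 60 degrees.
- drum (a point): Middle of the grey drum's open face, 25 mm from axle along -y; turns with it. Hidden in the drum, on any side, is a slug of about 0.3 kg, 32 mm off the axle: pull up to 0.08 to 0.12 N m. Bearing friction 0.055 N m (plus 0.02 per rad/s): let go, it rolls for up to 2 s and stops 28 to 45 degrees short of heavy side down, alike from both sides; it also stays put that near heavy side up.
- reagent_bottle: Bystander, loose: white plastic bottle, 64 mm across, 150 mm tall, blue cap. Origin: centre of its underside. Not needed; leave it where it stands.
- stain_jar: Bystander, loose: amber glass jar, 52 mm across, 80 mm tall, black lid. Origin: centre of its underside. Not needed; leave it where it stands.
- tube_rack: Bystander, loose: blue rack of capped tubes, 70 x 140 mm, 95 mm tall. Origin: centre of its underside. Not needed; leave it where it stands.
- beaker: Bystander, loose: clear open beaker, 68 mm across, 85 mm tall. Origin: centre of its underside. Not needed; leave it where it stands.
- timer: Bystander, loose: orange timer, 60 x 60 x 20 mm. Origin: centre of its underside. Not needed; leave it where it stands.
- slide_box: Bystander, loose: grey slide box, 90 x 120 x 35 mm. Origin: centre of its underside. Not needed; leave it where it stands.

How it is judged:
By the outcome, as a careful person would: the job done as asked, in the order asked, and still so for the second after the job is handed in, while the arm keeps its last pose, push and grip.
It also fails if it takes over 64 s, if anything falls off the work surface, if the arm or the gripper's body presses on something with over 40 N, if the wrist force passes 120 N, or if a joint passes its speed limit or range.

ROBOT

A 6-joint arm with a two-finger parallel gripper is mounted at the origin on the work surface. World frame = base frame: x ahead of the robot, y to its left, z up, the work surface at z = 0. Lengths are in m, angles in rad, forces in N, time in s.
With the tool pointing down it reaches from about 0.35 to 0.775 m from the base axis. Payload 5.5 kg.
Tool frame: the origin (TCP) lies midway between the tips of the shut fingers; the grasp point (between the pads) lies 19 mm behind it; z points along the fingers, y is the line along which they close (so a half turn about z gives the same grasp; the last joint's range is limited). The gripper opens to 85 mm and grips with 20 to 120 N. Pads are 22 mm wide; open, the fingers measure 114 mm over their backs; the gripper's body (76 mm by 85 mm) begins 54 mm behind the grasp point. The pads swing forward as they close: fully open they stand 13 mm farther back than shut.
Start: joints at [-1.461, 0.313, 0.046, 1.304, 0, 1.431], TCP at [0.142, -0.557, 0.231] pointing down, gripper open.
Joint ranges: [-2.76, 2.76], [-0.86, 1.69], [-1.03, 1.26], [-2.2, 2.34], [-1.47, 1.5], [-3.14, 3.14]. Speed limits (rad/s): [2.57, 2.57, 3.14, 3.14, 3.14, 3.14].

INTERFACE

Orientations are given as a unit quaternion [w, x, y, z].
In Python, from workcell import env gives the robot as it stands. The module is installed in compiled form; this text tells all that it offers.
- The arm moves only by the tool carry_out, never from a script. Its argument "series" is a list of rows, each an object with "delta_rot": the turn, a rotation vector about the world's x, y, z normalised to -1 to 1, where 1 is 0.1 rad, a list of three; "travel": the shift along the world's x, y, z normalised to -1 to 1, where 1 is 0.025 m, a list of three; "fingers": the closure, from -1 (fully open) to 1 (shut). In form: [{"delta_rot": [ax, ay, az], "travel": [tx, ty, tz], "fingers": fingers}, ...]. A call has 1 to 5 rows; each row shifts and turns the commanded pose from where the row before left it; what a row does not reach is not made up. A row lasts 1/8 s, in which the tool goes at most 62.5 mm and 10.7 degrees, less where a joint would pass 70% of its speed; a pose out of reach is approached as far as the arm can. A call with a number of a shift or a turn outside -1 to 1 is refused whole. A call with a gripper value outside its range is refused whole. The fingers move at their own pace and stop on an object; "squeeze" is the grip in N (left out, the last holds). Time passes only in rows, so rows that do not move let the fingers close. It gives the time, the measured TCP pose, the force, the opening and the grip force at its end, in the units of the state.
- env.get_state(): the state, without advancing time (a new reading comes with each control period).
- env.read_camera(name): name is "scene" or "side" or "wrist"; returns a dict with "color" (480x640x3 uint8, red, green, blue), "fx", "fy", "cx", "cy" (pixels), "D" ([k1, k2, p1, p2, k3] as OpenCV has them; the pictures are not rectified), "world_from_camera" (4x4, takes a point from camera to world coordinates); the wrist camera has in their place "hand_eye" (4x4, takes a point from camera to tool coordinates, whose origin is the TCP and whose axes are the flange's). Camera axes: x right, y up, looking along -z (the intrinsics and any distortion apply to the point x, -y, -z); pixel columns grow to the right and rows downward; lengths in m; the calibration is good to about 2 mm. A picture is of the moment at which its call begins: read the wrist's pose just before it. There is no depth.
- env.hand_in(): hands the job in; it is judged then, once.
The state is a dict: "clock": time; "joint_pos": joint angles; "qvel": joint speeds; "tau": joint torques, N m; "tcp_pos": TCP position; "orientation": TCP orientation; "wrist_force": force on the tool from outside, world axes, zero at the start; "ft_torque": the same for the moment, N m; "finger_gap": finger opening in m; "grip_force": force on a finger pad.
Only numpy, scipy, OpenCV 4.12 (cv2) and the standard library are available. Lean on these libraries where they do the work, as an engineer would, in place of code of your own. Each camera call takes 0.05 s, during which the arm holds its last target. There are 200 camera calls.

## Working session

There is one attempt and no reset: what is moved stays moved. The work goes in short steps, Python scripts to look and compute and a tool call to move; the robot and the scene stay as the last step left them, time stands still between calls to the robot, and variables do not carry over. Pictures are saved under pics/ and viewed, at most 10 in all, crops included, and the job is handed in when it is done.

Besides the shell and the picture viewer there is one more tool, called after ">>>" in YAML: its name, and indented under it one key for each argument. carry_out: Moves the arm, as the interface text tells. Its arguments: {"type":"object","properties":{"series":{"type":"array","items":{"type":"object","properties":{"delta_rot":{"type":"array","items":{"type":"number"}},"travel":{"type":"array","items":{"type":"number"}},"fingers":{"type":"number"}}}},"squeeze":{"type":"number"}},"required":["series"]}

```bash
mkdir -p pics; cat > h.py <<'E'
from workcell import env
import numpy as np, cv2
np.set_printoptions(precision=4,suppress=True)
def snap(n,f):
    r=env.read_camera(n); cv2.imwrite('pics/'+f,r['color'][:,:,::-1]); return r
def KD(r): return np.array([[r['fx'],0,r['cx']],[0,r['fy'],r['cy']],[0,0,1.]]),np.array(r['D'],float)
def proj(r,P):
    T=np.linalg.inv(r['world_from_camera']); P=np.atleast_2d(P); c=P@T[:3,:3].T+T[:3,3]
    c=c*[1,-1,-1]; K,D=KD(r); return cv2.projectPoints(c,np.zeros(3),np.zeros(3),K,D)[0][:,0]
def ray(r,uv):
    K,D=KD(r); q=cv2.undistortPoints(np.array(uv,float).reshape(-1,1,2),K,D)[:,0]
    d=np.c_[q[:,0],-q[:,1],-np.ones(len(q))]; T=np.array(r['world_from_camera'])
    return T[:3,3],d@T[:3,:3].T
def at_z(r,uv,z):
    o,d=ray(r,uv); return o+d*((z-o[2])/d[:,2])[:,None]
def tri(r1,u1,r2,u2):
    o1,d1=ray(r1,u1);o2,d2=ray(r2,u2);out=[]
    for a,b in zip(d1,d2):
        s=np.linalg.lstsq(np.c_[a,-b],o2-o1,rcond=None)[0]; p,q=o1+a*s[0],o2+b*s[1]; out.append(np.r_[(p+q)/2,np.linalg.norm(p-q)])
    return np.array(out)
E
python3 - <<'E'
from h import *
a=snap('scene','s1.png');b=snap('side','d1.png')
print(a['world_from_camera'],b['world_from_camera'],a['fx'],a['D'],b['fx'],env.get_state())
E
```

```text
[[ 0.7215 -0.4967  0.4825  1.0436]
 [ 0.6924  0.5166 -0.5037 -0.5746]
 [ 0.0009  0.6975  0.7166  0.9684]
 [ 0.      0.      0.      1.    ]] [[-0.878   0.2648 -0.3987  0.0808]
 [-0.4786 -0.473   0.7398  0.741 ]
 [ 0.0073  0.8403  0.542   0.7156]
 [ 0.      0.      0.      1.    ]] 477.33032390838247 [-0.1183  0.      0.      0.      0.    ] 438.10894946503737 {'clock': 0.1, 'joint_pos': array([-1.4606,  0.3139,  0.0451,  1.3036, -0.    ,  1.4312]), 'qvel': array([ 0.0006, -0.0019,  0.0032,  0.    , -0.0007, -0.0003]), 'tau': array([  0.0008, -48.1727,  29.9243,   0.0127,  -0.0001,  -0.    ]), 'tcp_pos': array([ 0.1421, -0.5567,  0.2305]), 'orientation': array([-0.0009,  0.9922,  0.1245,  0.    ]), 'wrist_force': array([0.1353, 0.0654, 0.9885]), 'ft_torque': array([ 0.0099, -0.0102,  0.0119]), 'grip_force': 0.0, 'finger_gap': 0.08533633241200636}
```

View pics/s1.png

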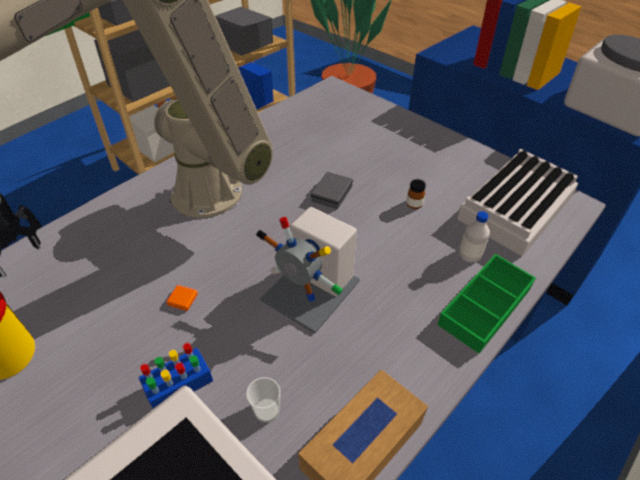

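View pics/d1.png

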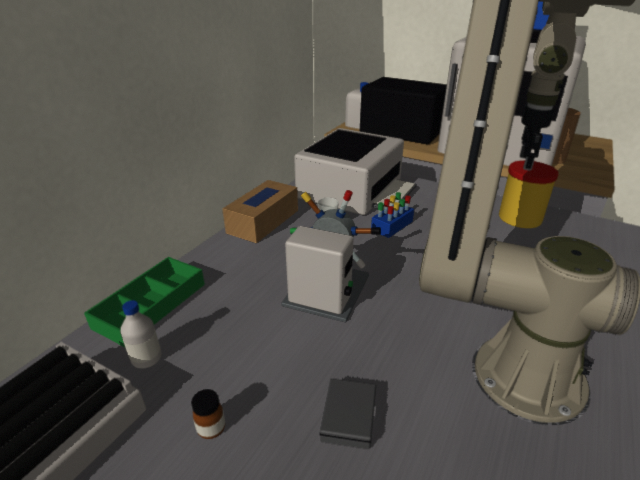

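```bash
python3 - <<'E'
from h import *
a=cv2.imread('pics/s1.png')[200:340,230:380]; b=cv2.imread('pics/d1.png')[180:330,270:400]
A=cv2.resize(a,(600,560),interpolation=cv2.INTER_CUBIC)
cv2.imwrite('pics/c1.png',A)
r=env.read_camera('scene');s=env.read_camera('side')
print(tri(r,[[284,222],[327,251],[261,234]],s,[[348,196],[308,197],[376,231]]))
E
```

```text
[[ 0.4758 -0.0938  0.256   0.0015]
 [ 0.5818 -0.0786  0.2332  0.0118]
 [ 0.4033 -0.1048  0.1762  0.0008]]
```

View pics/c1.png

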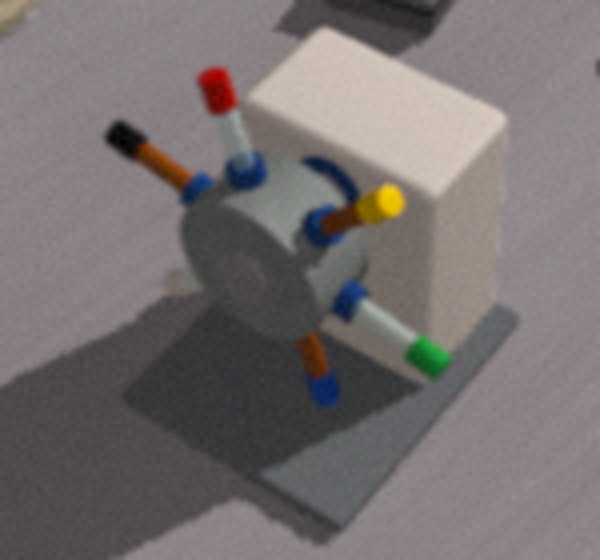

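The zoomed crop shows red cap at (284.5,222.5), yellow (325,251.5), green (337,288.7), blue (310.7,297.5), white (274.5,270.5, partly hidden), black (261.5,234.7), and the housing top corners.

```bash
cat >> h.py <<'E'
def Rz(y): return np.array([[np.cos(y),-np.sin(y),0],[np.sin(y),np.cos(y),0],[0,0,1.]])
def model(p,r=.109,ks=range(6)):
    a=p[3]+np.array(list(ks))*np.pi/3
    return np.c_[r*np.sin(a),0*a,.155+r*np.cos(a)]@Rz(p[2]).T+[p[0],p[1],0]
E
python3 - <<'E'
from h import *
from scipy.optimize import least_squares
r=env.read_camera('scene')
c=np.array([[284.5,222.5],[325.2,251.5],[337.2,288.7],[310.7,297.5],[274.5,270.5],[261.5,234.7]])
hc=np.array([[322,28],[505,120],[437,193],[247,100]])/4+[230,200]
H=np.array([[-.07,.14,.19],[.07,.14,.19],[.07,.055,.19],[-.07,.055,.19]])
def f(p): return (np.r_[proj(r,model(p))-c,proj(r,H@Rz(p[2]).T+[p[0],p[1],0])-hc]).ravel()
best=min((least_squares(f,[.5,-.08,y,t]) for y in(0,.3) for t in(-.5,0,.5)),key=lambda s:s.cost)
print(best.x,best.fun.reshape(-1,2)); print(model(best.x))
s=env.read_camera('side');print(proj(s,model(best.x)))
E
```

```text
[ 0.5149 -0.0918  0.14   -0.3119] [[ 0.1172  0.4604]
 [-0.0414  0.2215]
 [-0.1454  1.2394]
 [ 0.2355 -0.886 ]
 [ 1.4004  0.0131]
 [ 0.3881  0.4683]
 [-0.1819 -2.2247]
 [ 2.5213 -1.5796]
 [-1.0893  2.0101]
 [-3.094  -0.5236]]
[[ 0.4818 -0.0965  0.2587]
 [ 0.5873 -0.0816  0.2358]
 [ 0.6205 -0.077   0.1321]
 [ 0.548  -0.0872  0.0513]
 [ 0.4425 -0.1021  0.0742]
 [ 0.4094 -0.1067  0.1779]]
[[345.9469 194.0308]
 [304.2848 195.4018]
 [293.2148 229.3067]
 [319.508  260.6961]
 [358.4716 261.9763]
 [373.8496 229.4361]]
```

```bash
cat >> h.py <<'E'
from scipy.spatial.transform import Rotation as Ro
def pose(p,a,r):
    u=Rz(p[2])@[np.sin(a),0,np.cos(a)]; y=Rz(p[2])@[1.,0,0]
    ex=Rz(p[2])@[np.cos(a),0,-np.sin(a)]; z=-u   # close line = ex
    return np.array([p[0],p[1],.155])+r*u, np.c_[np.cross(ex,z),ex,z]
def plan(p,a,r,n=1,cur=None):
    s=env.get_state(); q=s['orientation']; R0=Ro.from_quat(np.r_[q[1:],q[0]]); best=None
    t,R=pose(p,a,r)
    for sg in(1,-1):
        v=(Ro.from_matrix(R@np.diag([sg,sg,1]))*R0.inv()).as_rotvec()
        if best is None or np.linalg.norm(v)<np.linalg.norm(best): best=v
    print('target',t,'rows of',n,'travel',(t-s['tcp_pos'])/.025/n,'rot',best/.1/n,'tcp',s['tcp_pos'],'q',s['joint_pos'])
E
python3 - <<'E'
from h import *
from scipy.optimize import least_squares
r=env.read_camera('scene');s=env.read_camera('side')
c=np.array([[284.5,222.5],[325.2,251.5],[337.2,288.7],[310.7,297.5],[274.5,270.5],[261.5,234.7]])
hc=np.array([[322,28],[505,120],[437,193],[247,100]])/4+[230,200]
H=np.array([[-.07,.14,.19],[.07,.14,.19],[.07,.055,.19],[-.07,.055,.19]])
d=np.array([[348,196],[307.5,197],[376,231]])
def f(p): return (np.r_[proj(r,model(p))-c,.4*(proj(r,H@Rz(p[2]).T+[p[0],p[1],0])-hc),proj(s,model(p,ks=[0,1,5]))-d]).ravel()
b=least_squares(f,[.515,-.092,.14,-.31]); print(b.x,b.fun.reshape(-1,2)[[0,1,2,3,4,5,10,11,12]])
np.save('p.npy',b.x); p=b.x
plan(p,p[3]+np.pi/3,.19,26)
E
```

```text
[ 0.5123 -0.0914  0.1372 -0.3243] [[-0.9992 -0.3584]
 [-1.2603 -0.9733]
 [-0.8476  0.2559]
 [-0.0151 -1.4274]
 [ 1.2019 -0.2831]
 [-0.1705  0.0874]
 [-0.6329 -1.3829]
 [-1.98   -1.5918]
 [-1.1735 -0.6513]]
target [ 0.6368 -0.0742  0.2975] rows of 26 travel [0.7611 0.7429 0.102 ] rot [0.1692 0.2516 0.5344] tcp [ 0.1421 -0.5571  0.2312] q [-1.4606  0.3133  0.046   1.3036  0.      1.4312]
```

>>> carry_out:
  series:
    - {"travel": [0.79,0.77,0.6],"delta_rot": [0.176,0.262,0.556],"fingers": 0}
    - {"travel": [0.79,0.77,0.6],"delta_rot": [0.176,0.262,0.556],"fingers": 0}
    - {"travel": [0.79,0.77,0.6],"delta_rot": [0.176,0.262,0.556],"fingers": 0}
    - {"travel": [0.79,0.77,0.6],"delta_rot": [0.176,0.262,0.556],"fingers": 0}
    - {"travel": [0.79,0.77,0.6],"delta_rot": [0.176,0.262,0.556],"fingers": 0}

```text
clock: 1.02
tcp_pos: [0.2415, -0.4603, 0.3069]
orientation: [-0.052, 0.962, 0.261, -0.06]
wrist_force: [0.3, -1.4, -0.6]
finger_gap: 0.0426
grip_force: 0.0
```

>>> carry_out:
  series:
    - {"travel": [0.79,0.77,0.2],"delta_rot": [0.176,0.262,0.556],"fingers": 0}
    - {"travel": [0.79,0.77,0.2],"delta_rot": [0.176,0.262,0.556],"fingers": 0}
    - {"travel": [0.79,0.77,0.2],"delta_rot": [0.176,0.262,0.556],"fingers": 0}
    - {"travel": [0.79,0.77,0.2],"delta_rot": [0.176,0.262,0.556],"fingers": 0}
    - {"travel": [0.79,0.77,0.2],"delta_rot": [0.176,0.262,0.556],"fingers": 0}

```text
clock: 1.65
tcp_pos: [0.3403, -0.3641, 0.3315]
orientation: [-0.102, 0.908, 0.39, -0.117]
wrist_force: [0.8, 0.2, 0.7]
finger_gap: 0.0427
grip_force: 0.0
```

>>> carry_out:
  series:
    - {"travel": [0.79,0.77,0],"delta_rot": [0.176,0.262,0.556],"fingers": 0}
    - {"travel": [0.79,0.77,0],"delta_rot": [0.176,0.262,0.556],"fingers": 0}
    - {"travel": [0.79,0.77,0],"delta_rot": [0.176,0.262,0.556],"fingers": 0}
    - {"travel": [0.79,0.77,0],"delta_rot": [0.176,0.262,0.556],"fingers": 0}
    - {"travel": [0.79,0.77,0],"delta_rot": [0.176,0.262,0.556],"fingers": 0}

```text
clock: 2.28
tcp_pos: [0.4391, -0.2679, 0.3313]
orientation: [-0.15, 0.83, 0.509, -0.172]
wrist_force: [0.0, -0.9, 0.1]
finger_gap: 0.0427
grip_force: 0.0
```

>>> carry_out:
  series:
    - {"travel": [0.79,0.77,0],"delta_rot": [0.176,0.262,0.556],"fingers": 0}
    - {"travel": [0.79,0.77,0],"delta_rot": [0.176,0.262,0.556],"fingers": 0}
    - {"travel": [0.79,0.77,0],"delta_rot": [0.176,0.262,0.556],"fingers": 0}
    - {"travel": [0.79,0.77,0],"delta_rot": [0.176,0.262,0.556],"fingers": 0}
    - {"travel": [0.79,0.77,0],"delta_rot": [0.176,0.262,0.556],"fingers": 0}

```text
clock: 2.9
tcp_pos: [0.534, -0.1709, 0.3273]
orientation: [-0.191, 0.731, 0.616, -0.221]
wrist_force: [-36.9, 13.0, 24.6]
finger_gap: 0.0428
grip_force: 0.0
```

```bash
python3 - <<'E'
from h import *
p=np.load('p.npy')
plan(p,p[3]+np.pi/3,.18,5)
E
```

```text
target [ 0.6303 -0.0751  0.29  ] rows of 5 travel [ 0.7702  0.7662 -0.2988] rot [0.1768 0.2703 0.5496] tcp [ 0.534  -0.1709  0.3273] q [-0.3528  0.8923  1.093   2.3382 -0.1873  1.4435]
```

The wrist joint reached its limit when tilting back, so I'll straighten the tool and pinch the cap across the axle direction instead.

```bash
cat >> h.py <<'E'
def plan2(p,a,lift=0,n=1,r=.109,dz=-.019):
    s=env.get_state(); q=s['orientation']; R0=Ro.from_quat(np.r_[q[1:],q[0]])
    t=np.array([p[0],p[1],.155+dz+lift])+r*Rz(p[2])@[np.sin(a),0,np.cos(a)]
    ey=-Rz(p[2])@[0,1.,0]; R=np.c_[np.cross(ey,[0,0,-1.]),ey,[0,0,-1.]]
    v=(Ro.from_matrix(R)*R0.inv()).as_rotvec()
    print('target',t,'rows',n,'travel',(t-s['tcp_pos'])/.025/n,'rot',v/.1/n,'F',s['wrist_force'],'q',s['joint_pos'])
def arc(p,a0,a1,n,r=.109):
    a=np.linspace(a0,a1,n+1); P=np.c_[np.sin(a),0*a,np.cos(a)]@Rz(p[2]).T*r
    print(np.round(np.diff(P,axis=0)/.025,2).tolist())
E
python3 - <<'E'
from h import *
p=np.load('p.npy')
s=env.get_state();print(s['wrist_force'],s['qvel'])
plan2(p,p[3]+np.pi/3,.08,20)
E
```

```text
[-36.8542  12.9523  24.6285] [ 0.3534  0.4365  0.7201 -0.006  -0.0071 -0.1125]
target [ 0.5837 -0.0816  0.2977] rows 20 travel [ 0.0995  0.1787 -0.0592] rot [-0.1905 -0.2533 -0.6118] F [-36.8542  12.9523  24.6285] q [-0.3528  0.8923  1.093   2.3382 -0.1873  1.4435]
```

```bash
sed -i 's/ey=-Rz/ey=Rz/' h.py; python3 - <<'E'
from h import *
p=np.load('p.npy')
plan2(p,p[3]+np.pi/3,.1,20)
E
```

```text
target [ 0.5837 -0.0816  0.3177] rows 20 travel [ 0.0995  0.1787 -0.0192] rot [ 0.2749 -0.2068  0.908 ] F [-36.8542  12.9523  24.6285] q [-0.3528  0.8923  1.093   2.3382 -0.1873  1.4435]
```

>>> carry_out:
  series:
    - {"travel": [0,0,0.2],"delta_rot": [-0.3,-0.9,0],"fingers": 0}
    - {"travel": [0,0,0],"delta_rot": [-0.3,-0.9,0],"fingers": 0}
    - {"travel": [0,0,0],"delta_rot": [-0.3,-0.9,0],"fingers": 0}
    - {"travel": [0,0,0],"delta_rot": [-0.3,-0.9,0],"fingers": 0}

```text
clock: 3.4
tcp_pos: [0.5333, -0.1714, 0.3328]
orientation: [-0.033, 0.77, 0.625, -0.122]
wrist_force: [0.2, -0.0, 0.5]
finger_gap: 0.0427
grip_force: 0.0
```

```bash
python3 - <<'E'
from h import *
p=np.load('p.npy')
plan2(p,p[3]+np.pi/3,.09,20)
E
```

```text
target [ 0.5837 -0.0816  0.3077] rows 20 travel [ 0.101   0.1797 -0.0502] rot [ 0.1454 -0.0288  0.9513] F [ 0.1777 -0.0141  0.4632] q [-0.3596  0.4602  0.4804  1.7735 -0.1767  1.4338]
```

>>> carry_out:
  series:
    - {"travel": [0.1,0.18,-0.05],"delta_rot": [0.145,-0.03,0.95],"fingers": 0}
    - {"travel": [0.1,0.18,-0.05],"delta_rot": [0.145,-0.03,0.95],"fingers": 0}
    - {"travel": [0.1,0.18,-0.05],"delta_rot": [0.145,-0.03,0.95],"fingers": 0}
    - {"travel": [0.1,0.18,-0.05],"delta_rot": [0.145,-0.03,0.95],"fingers": 0}
    - {"travel": [0.1,0.18,-0.05],"delta_rot": [0.145,-0.03,0.95],"fingers": 0}

```text
clock: 4.03
tcp_pos: [0.5456, -0.1487, 0.3266]
orientation: [-0.027, 0.599, 0.794, -0.099]
wrist_force: [-0.6, -0.1, -1.0]
finger_gap: 0.0427
grip_force: 0.0
```

>>> carry_out:
  series:
    - {"travel": [0.1,0.18,-0.05],"delta_rot": [0.145,-0.03,0.95],"fingers": 0}
    - {"travel": [0.1,0.18,-0.05],"delta_rot": [0.145,-0.03,0.95],"fingers": 0}
    - {"travel": [0.1,0.18,-0.05],"delta_rot": [0.145,-0.03,0.95],"fingers": 0}
    - {"travel": [0.1,0.18,-0.05],"delta_rot": [0.145,-0.03,0.95],"fingers": 0}
    - {"travel": [0.1,0.18,-0.05],"delta_rot": [0.145,-0.03,0.95],"fingers": 0}

```text
clock: 4.65
tcp_pos: [0.5581, -0.1262, 0.3203]
orientation: [-0.019, 0.395, 0.916, -0.07]
wrist_force: [1.0, -0.3, -0.3]
finger_gap: 0.0426
grip_force: 0.0
```

>>> carry_out:
  series:
    - {"travel": [0.1,0.18,-0.05],"delta_rot": [0.145,-0.03,0.95],"fingers": 0}
    - {"travel": [0.1,0.18,-0.05],"delta_rot": [0.145,-0.03,0.95],"fingers": 0}
    - {"travel": [0.1,0.18,-0.05],"delta_rot": [0.145,-0.03,0.95],"fingers": 0}
    - {"travel": [0.1,0.18,-0.05],"delta_rot": [0.145,-0.03,0.95],"fingers": 0}
    - {"travel": [0.1,0.18,-0.05],"delta_rot": [0.145,-0.03,0.95],"fingers": 0}

```text
clock: 5.28
tcp_pos: [0.5706, -0.1037, 0.3141]
orientation: [-0.009, 0.168, 0.985, -0.036]
wrist_force: [0.0, -0.2, -0.0]
finger_gap: 0.0423
grip_force: 0.0
```

>>> carry_out:
  series:
    - {"travel": [0.1,0.18,-0.05],"delta_rot": [0.145,-0.03,0.95],"fingers": 0}
    - {"travel": [0.1,0.18,-0.05],"delta_rot": [0.145,-0.03,0.95],"fingers": 0}
    - {"travel": [0.1,0.18,-0.05],"delta_rot": [0.145,-0.03,0.95],"fingers": 0}
    - {"travel": [0.1,0.18,-0.05],"delta_rot": [0.145,-0.03,0.95],"fingers": 0}
    - {"travel": [0.1,0.18,-0.05],"delta_rot": [0.145,-0.03,0.95],"fingers": 0}

```text
clock: 5.9
tcp_pos: [0.5831, -0.0812, 0.3078]
orientation: [0.001, -0.069, 0.998, -0.001]
wrist_force: [0.5, -0.2, -0.5]
finger_gap: 0.0429
grip_force: 0.0
```

```bash
python3 - <<'E'
from h import *
p=np.load('p.npy')
plan2(p,p[3]+np.pi/3,0,5)
arc(p,p[3]+np.pi/3,-1.1,15)
q=[cv2.resize(snap(n,n+'x.png')['color'][y:y+150,x:x+200],(400,300)) for n,y,x in(('scene',180,200),('side',150,240))]
cv2.imwrite('pics/v2.png',np.hstack(q)[:,:,::-1])
E
```

```text
target [ 0.5837 -0.0816  0.2177] rows 5 travel [ 0.0054 -0.0025 -0.7209] rot [ 0.0038  0.0033 -0.0014] F [ 0.4688 -0.1637 -0.506 ] q [-0.274   0.3338  0.2606  1.4954 -0.0014 -0.4119]
[[-0.41, -0.06, 0.33], [-0.45, -0.06, 0.27], [-0.48, -0.07, 0.22], [-0.5, -0.07, 0.16], [-0.52, -0.07, 0.09], [-0.52, -0.07, 0.03], [-0.52, -0.07, -0.04], [-0.52, -0.07, -0.1], [-0.5, -0.07, -0.16], [-0.48, -0.07, -0.22], [-0.45, -0.06, -0.28], [-0.41, -0.06, -0.33], [-0.37, -0.05, -0.38], [-0.32, -0.04, -0.42], [-0.27, -0.04, -0.46]]
```

View pics/v2.png

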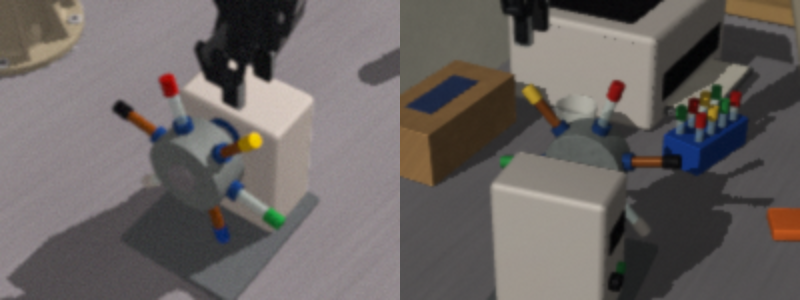

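The gripper straddles the yellow cap (left crop ~(250,143)) from above; carousel unchanged. Descend and close.

>>> carry_out:
  series:
    - {"travel": [0,0,-0.72],"delta_rot": [0,0,0],"fingers": 0}
    - {"travel": [0,0,-0.72],"delta_rot": [0,0,0],"fingers": 0}
    - {"travel": [0,0,-0.72],"delta_rot": [0,0,0],"fingers": 0}
    - {"travel": [0,0,-0.72],"delta_rot": [0,0,0],"fingers": 0}
    - {"travel": [0,0,-0.72],"delta_rot": [0,0,0],"fingers": 0}

```text
clock: 6.62
tcp_pos: [0.5829, -0.0816, 0.2174]
orientation: [0.001, -0.066, 0.998, -0.001]
wrist_force: [-0.0, -0.5, 0.8]
finger_gap: 0.0427
grip_force: 0.0
```

>>> carry_out:
  series:
    - {"travel": [0,0,0],"delta_rot": [0,0,0],"fingers": 1}
    - {"travel": [0,0,0],"delta_rot": [0,0,0],"fingers": 1}
    - {"travel": [0,0,0],"delta_rot": [0,0,0],"fingers": 1}
  squeeze: 25

```text
clock: 7.0
tcp_pos: [0.5824, -0.081, 0.218]
orientation: [0.0, -0.067, 0.998, -0.001]
wrist_force: [-2.3, 1.7, -2.8]
finger_gap: 0.0161
grip_force: 24.8
```

```bash
python3 - <<'E'
from h import *
print(env.get_state())
E
```

```text
{'clock': 7.0, 'joint_pos': array([-0.2738,  0.342 ,  0.0541,  1.2822, -0.0017, -0.4085]), 'qvel': array([-0.0015, -0.0014, -0.0009, -0.0024,  0.0004, -0.0011]), 'tau': array([ -0.966 , -50.969 ,  32.3446,  -1.3107,  -0.2598,   0.0483]), 'tcp_pos': array([ 0.5824, -0.081 ,  0.218 ]), 'orientation': array([ 0.0001, -0.0673,  0.9977, -0.0009]), 'wrist_force': array([-2.3176,  1.6937, -2.8156]), 'ft_torque': array([0.3583, 0.5297, 0.0344]), 'grip_force': 24.821863174438477, 'finger_gap': 0.016145762578060833}
```

>>> carry_out:
  series:
    - {"travel": [-0.41,-0.06,0.33],"delta_rot": [0,0,0],"fingers": 1}
    - {"travel": [-0.45,-0.06,0.27],"delta_rot": [0,0,0],"fingers": 1}
    - {"travel": [-0.48,-0.07,0.22],"delta_rot": [0,0,0],"fingers": 1}
    - {"travel": [-0.5,-0.07,0.16],"delta_rot": [0,0,0],"fingers": 1}
    - {"travel": [-0.52,-0.07,0.09],"delta_rot": [0,0,0],"fingers": 1}

```text
clock: 7.62
tcp_pos: [0.5237, -0.0896, 0.2457]
orientation: [0.002, -0.067, 0.998, -0.001]
wrist_force: [1.2, 4.7, -2.4]
finger_gap: 0.0161
grip_force: 24.7
```

>>> carry_out:
  series:
    - {"travel": [-0.52,-0.07,0.03],"delta_rot": [0,0,0],"fingers": 1}
    - {"travel": [-0.52,-0.07,-0.04],"delta_rot": [0,0,0],"fingers": 1}
    - {"travel": [-0.52,-0.07,-0.1],"delta_rot": [0,0,0],"fingers": 1}
    - {"travel": [-0.5,-0.07,-0.16],"delta_rot": [0,0,0],"fingers": 1}
    - {"travel": [-0.48,-0.07,-0.22],"delta_rot": [0,0,0],"fingers": 1}

```text
clock: 8.25
tcp_pos: [0.46, -0.0988, 0.2335]
orientation: [0.002, -0.067, 0.998, -0.002]
wrist_force: [0.2, 3.1, 2.9]
finger_gap: 0.0161
grip_force: 26.2
```

>>> carry_out:
  series:
    - {"travel": [-0.45,-0.06,-0.28],"delta_rot": [0,0,0],"fingers": 1}
    - {"travel": [-0.41,-0.06,-0.33],"delta_rot": [0,0,0],"fingers": 1}
    - {"travel": [-0.37,-0.05,-0.38],"delta_rot": [0,0,0],"fingers": 1}
    - {"travel": [-0.32,-0.04,-0.42],"delta_rot": [0,0,0],"fingers": 1}
    - {"travel": [-0.27,-0.04,-0.46],"delta_rot": [0,0,0],"fingers": 1}

```text
clock: 8.88
tcp_pos: [0.4138, -0.1054, 0.1852]
orientation: [0.0, -0.067, 0.998, -0.002]
wrist_force: [-1.8, -0.4, 3.1]
finger_gap: 0.016
grip_force: 26.2
```

```bash
python3 - <<'E'
from h import *
s=env.get_state();print(s['wrist_force'],s['ft_torque'])
q=[cv2.resize(snap(n,n+'x.png')['color'][y:y+150,x:x+200],(400,300)) for n,y,x in(('scene',180,200),('side',150,240))]
cv2.imwrite('pics/v3.png',np.hstack(q)[:,:,::-1])
E
```

```text
[-1.8459 -0.3507  3.096 ] [0.0384 0.2622 0.0294]
```

View pics/v3.png

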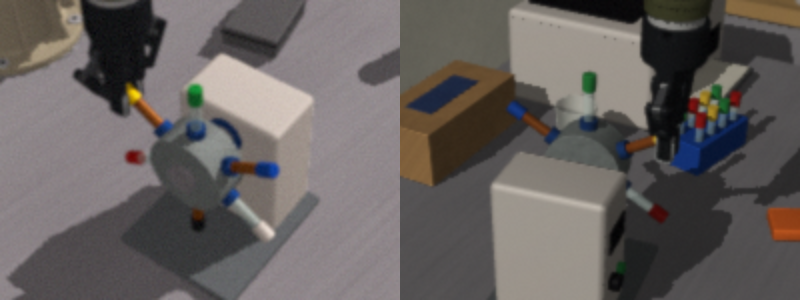

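Yellow cap held at about (133,93) in the left crop, -63°, green near up. Release and watch the roll.

>>> carry_out:
  series:
    - {"travel": [0,0,0],"delta_rot": [0,0,0],"fingers": 0}
    - {"travel": [-0.8,-0.1,0.3],"delta_rot": [0,0,0],"fingers": 0}
    - {"travel": [-1,-0.1,0.8],"delta_rot": [0,0,0],"fingers": 0}
    - {"travel": [0,0,1],"delta_rot": [0,0,0],"fingers": 0}
    - {"travel": [0,0,1],"delta_rot": [0,0,0],"fingers": 0}

```text
clock: 9.6
tcp_pos: [0.3705, -0.1098, 0.2642]
orientation: [0.001, -0.067, 0.998, -0.001]
wrist_force: [0.8, -0.7, -0.1]
finger_gap: 0.0425
grip_force: 0.0
```

```bash
cat >> h.py <<'E'
# colour-based angle estimate: scan theta, compare pixel colour at visible cap centres in both views
COL={'red':(0,),'yellow':(1,),'green':(2,),'blue':(3,)}
def caps(img):
    h=cv2.cvtColor(img,cv2.COLOR_RGB2HSV); H,S,V=[h[...,i].astype(int) for i in range(3)]
    m=[((H<6)|(H>174))&(S>170)&(V>70),(abs(H-26)<5)&(S>170)&(V>110),(abs(H-65)<14)&(S>140)&(V>50),(abs(H-113)<8)&(S>170)&(V>70)]
    return m
def theta(p,step=.01):
    v=[env.read_camera(n) for n in('scene','side')]; ths=np.arange(-np.pi,np.pi,step); sc=np.zeros(len(ths))
    for w,r in zip((1,.6),v):
        B=[cv2.GaussianBlur(m.astype(np.float32),(0,0),1.5) for m in caps(r['color'])]
        for i,t in enumerate(ths):
            uv=proj(r,model([*p[:3],t]))[:4]
            sc[i]+=w*sum(cv2.remap(B[k],np.float32([[uv[k]]])[...,0],np.float32([[uv[k]]])[...,1],1)[0,0] for k in range(4))
    # smooth peak centroid
    sc=cv2.GaussianBlur(np.r_[sc,sc,sc].reshape(-1,1),(1,0) if 0 else (1,9),2)[len(ths):2*len(ths),0]
    i=sc.argmax(); w=np.roll(sc,len(ths)//2-i); m=w>.6*w.max(); o=(np.arange(len(ths))-len(ths)//2)*step
    m&=abs(o)<.25
    return ths[i]+(w*o)[m].sum()/w[m].sum(), sc[i]
E
python3 - <<'E'
from h import *
p=np.load('p.npy'); t,s=theta(p); print(np.degrees(t),s,env.get_state()['clock'])
q=[cv2.resize(snap(n,n+'x.png')['color'][y:y+150,x:x+200],(400,300)) for n,y,x in(('scene',180,200),('side',150,240))]
cv2.imwrite('pics/v4.png',np.hstack(q)[:,:,::-1])
t,s=theta(p); print(np.degrees(t),s)
E
```

```text
-159.1226751768002 4.200842974675316 9.7
-169.74549936057338 4.225821399434353
```

View pics/v4.png

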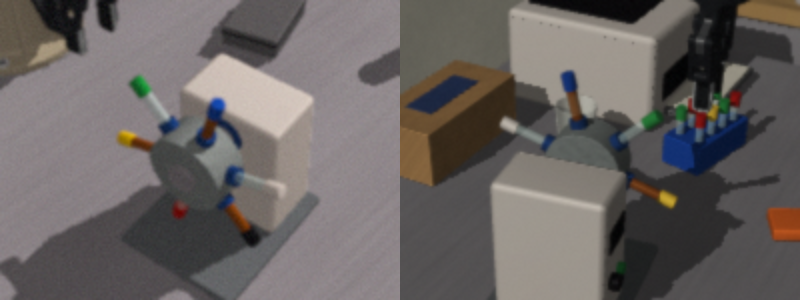

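Rolling further negative (green now upper left at (140,87), blue near top). Wait for it to stop.

>>> carry_out:
  series:
    - {"travel": [0,0,0.8],"delta_rot": [0,0,0],"fingers": 0}
    - {"travel": [0,0,0.8],"delta_rot": [0,0,0],"fingers": 0}
    - {"travel": [0,0,0],"delta_rot": [0,0,0],"fingers": 0}
    - {"travel": [0,0,0],"delta_rot": [0,0,0],"fingers": 0}
    - {"travel": [0,0,0],"delta_rot": [0,0,0],"fingers": 0}

```text
clock: 10.52
tcp_pos: [0.3695, -0.1094, 0.302]
orientation: [-0.0, -0.067, 0.998, -0.001]
wrist_force: [1.0, 1.2, -0.5]
finger_gap: 0.0425
grip_force: 0.0
```

```bash
python3 - <<'E'
from h import *
p=np.load('p.npy')
for _ in range(6): t,s=theta(p); print(np.degrees(t),s,env.get_state()['clock'])
E
```

```text
178.6764648886333 4.05856811918145 10.625
178.40573134186258 4.060706644657162 10.725
178.42973235728635 4.094290723438078 10.825
178.15123713947284 4.0710022450380725 10.925
178.34778761839965 4.093028872542872 11.025
178.34962406562866 4.099122091912025 11.125
```

```bash
python3 - <<'E'
from h import *
p=np.load('p.npy'); a=np.radians(58.4)
plan2(p,a,.12,10)
arc(p,a,np.radians(-72),20)
E
```

```text
target [ 0.6043 -0.0787  0.3131] rows 10 travel [0.937  0.1237 0.0399] rot [0.0023 0.0015 0.0024] F [ 0.314   0.5037 -0.3729] q [-0.4958 -0.0708 -0.2216  1.4175 -0.0013 -0.6306]
[[-0.28, -0.04, 0.41], [-0.32, -0.04, 0.37], [-0.36, -0.05, 0.33], [-0.4, -0.06, 0.29], [-0.43, -0.06, 0.24], [-0.45, -0.06, 0.19], [-0.47, -0.07, 0.14], [-0.48, -0.07, 0.08], [-0.49, -0.07, 0.03], [-0.49, -0.07, -0.03], [-0.48, -0.07, -0.09], [-0.47, -0.06, -0.14], [-0.45, -0.06, -0.19], [-0.43, -0.06, -0.25], [-0.4, -0.05, -0.29], [-0.36, -0.05, -0.34], [-0.32, -0.04, -0.38], [-0.28, -0.04, -0.41], [-0.23, -0.03, -0.44], [-0.18, -0.02, -0.46]]
```

>>> carry_out:
  series:
    - {"travel": [0.94,0.12,0.3],"delta_rot": [0,0,0],"fingers": 0}
    - {"travel": [0.94,0.12,0.3],"delta_rot": [0,0,0],"fingers": 0}
    - {"travel": [0.94,0.12,0],"delta_rot": [0,0,0],"fingers": 0}
    - {"travel": [0.94,0.12,0],"delta_rot": [0,0,0],"fingers": 0}
    - {"travel": [0.94,0.12,0],"delta_rot": [0,0,0],"fingers": 0}

```text
clock: 11.75
tcp_pos: [0.4883, -0.0945, 0.3181]
orientation: [0.001, -0.067, 0.998, -0.001]
wrist_force: [-0.6, -0.6, 0.4]
finger_gap: 0.0418
grip_force: 0.0
```

>>> carry_out:
  series:
    - {"travel": [0.94,0.12,0],"delta_rot": [0,0,0],"fingers": 0}
    - {"travel": [0.94,0.12,0],"delta_rot": [0,0,0],"fingers": 0}
    - {"travel": [0.94,0.12,0],"delta_rot": [0,0,0],"fingers": 0}
    - {"travel": [0.94,0.12,-0.1],"delta_rot": [0,0,0],"fingers": 0}
    - {"travel": [0.91,0.15,-0.1],"delta_rot": [0,0,0],"fingers": 0}

```text
clock: 12.38
tcp_pos: [0.6051, -0.0788, 0.3128]
orientation: [0.001, -0.067, 0.998, -0.001]
wrist_force: [-0.0, 0.0, 0.2]
finger_gap: 0.0426
grip_force: 0.0
```

```bash
python3 - <<'E'
from h import *
p=np.load('p.npy'); a=np.radians(58.4)
plan2(p,a,0,5)
E
```

```text
target [ 0.6043 -0.0787  0.1931] rows 5 travel [-0.0069  0.0009 -0.9578] rot [0.0047 0.0027 0.005 ] F [-0.0211  0.0402  0.1627] q [-0.2601  0.381   0.3406  1.5285 -0.0019 -0.3947]
```

>>> carry_out:
  series:
    - {"travel": [0,0,-0.96],"delta_rot": [0,0,0],"fingers": 0}
    - {"travel": [0,0,-0.96],"delta_rot": [0,0,0],"fingers": 0}
    - {"travel": [0,0,-0.96],"delta_rot": [0,0,0],"fingers": 0}
    - {"travel": [0,0,-0.96],"delta_rot": [0,0,0],"fingers": 0}
    - {"travel": [0,0,-0.96],"delta_rot": [0,0,0],"fingers": 0}

```text
clock: 13.0
tcp_pos: [0.6043, -0.0789, 0.1922]
orientation: [0.001, -0.067, 0.998, -0.001]
wrist_force: [0.4, 0.1, -0.0]
finger_gap: 0.0426
grip_force: 0.0
```

>>> carry_out:
  series:
    - {"travel": [0,0,0],"delta_rot": [0,0,0],"fingers": 1}
    - {"travel": [0,0,0],"delta_rot": [0,0,0],"fingers": 1}
    - {"travel": [0,0,0],"delta_rot": [0,0,0],"fingers": 1}

```text
clock: 13.38
tcp_pos: [0.6032, -0.078, 0.1934]
orientation: [-0.0, -0.068, 0.998, -0.0]
wrist_force: [-3.9, 3.9, -3.1]
finger_gap: 0.0161
grip_force: 25.1
```

```bash
python3 - <<'E'
from h import *
p=np.load('p.npy'); print(np.degrees(theta(p)[0]))
E
```

```text
177.7950985221779
```

>>> carry_out:
  series:
    - {"travel": [-0.28,-0.04,0.41],"delta_rot": [0,0,0],"fingers": 1}
    - {"travel": [-0.32,-0.04,0.37],"delta_rot": [0,0,0],"fingers": 1}
    - {"travel": [-0.36,-0.05,0.33],"delta_rot": [0,0,0],"fingers": 1}
    - {"travel": [-0.4,-0.06,0.29],"delta_rot": [0,0,0],"fingers": 1}
    - {"travel": [-0.43,-0.06,0.24],"delta_rot": [0,0,0],"fingers": 1}

```text
clock: 14.1
tcp_pos: [0.5592, -0.0845, 0.2354]
orientation: [0.002, -0.068, 0.998, -0.001]
wrist_force: [-0.6, 4.3, -4.6]
finger_gap: 0.016
grip_force: 24.5
```

>>> carry_out:
  series:
    - {"travel": [-0.45,-0.06,0.19],"delta_rot": [0,0,0],"fingers": 1}
    - {"travel": [-0.47,-0.07,0.14],"delta_rot": [0,0,0],"fingers": 1}
    - {"travel": [-0.48,-0.07,0.08],"delta_rot": [0,0,0],"fingers": 1}
    - {"travel": [-0.49,-0.07,0.03],"delta_rot": [0,0,0],"fingers": 1}
    - {"travel": [-0.49,-0.07,-0.03],"delta_rot": [0,0,0],"fingers": 1}

```text
clock: 14.72
tcp_pos: [0.5011, -0.0928, 0.2468]
orientation: [0.004, -0.068, 0.998, -0.001]
wrist_force: [1.1, 8.1, -1.3]
finger_gap: 0.016
grip_force: 24.8
```

>>> carry_out:
  series:
    - {"travel": [-0.48,-0.07,-0.09],"delta_rot": [0,0,0],"fingers": 1}
    - {"travel": [-0.47,-0.06,-0.14],"delta_rot": [0,0,0],"fingers": 1}
    - {"travel": [-0.45,-0.06,-0.19],"delta_rot": [0,0,0],"fingers": 1}
    - {"travel": [-0.43,-0.06,-0.25],"delta_rot": [0,0,0],"fingers": 1}
    - {"travel": [-0.4,-0.05,-0.29],"delta_rot": [0,0,0],"fingers": 1}

```text
clock: 15.35
tcp_pos: [0.4452, -0.101, 0.2236]
orientation: [0.004, -0.068, 0.998, -0.002]
wrist_force: [-2.1, 6.3, 5.9]
finger_gap: 0.0161
grip_force: 26.8
```

>>> carry_out:
  series:
    - {"travel": [-0.36,-0.05,-0.34],"delta_rot": [0,0,0],"fingers": 1}
    - {"travel": [-0.32,-0.04,-0.38],"delta_rot": [0,0,0],"fingers": 1}
    - {"travel": [-0.28,-0.04,-0.41],"delta_rot": [0,0,0],"fingers": 1}
    - {"travel": [-0.23,-0.03,-0.44],"delta_rot": [0,0,0],"fingers": 1}
    - {"travel": [-0.18,-0.02,-0.46],"delta_rot": [0,0,0],"fingers": 1}

```text
clock: 15.98
tcp_pos: [0.41, -0.1061, 0.1718]
orientation: [0.002, -0.067, 0.998, -0.002]
wrist_force: [-3.5, 3.1, 4.8]
finger_gap: 0.0161
grip_force: 28.7
```

```bash
python3 - <<'E'
from h import *
p=np.load('p.npy'); print([np.degrees(theta(p)[0]) for _ in range(2)])
E
```

```text
[np.float64(52.97678479345977), np.float64(52.07061596838562)]
```

>>> carry_out:
  series:
    - {"travel": [0,0,0],"delta_rot": [0,0,0],"fingers": 0}
    - {"travel": [-0.8,-0.1,0.3],"delta_rot": [0,0,0],"fingers": 0}
    - {"travel": [-1,-0.1,0.8],"delta_rot": [0,0,0],"fingers": 0}
    - {"travel": [0,0,1],"delta_rot": [0,0,0],"fingers": 0}
    - {"travel": [0,0,1],"delta_rot": [0,0,0],"fingers": 0}

```text
clock: 16.8
tcp_pos: [0.3657, -0.1116, 0.2488]
orientation: [0.002, -0.067, 0.998, -0.002]
wrist_force: [-0.3, -0.9, -0.7]
finger_gap: 0.0426
grip_force: 0.0
```

>>> carry_out:
  series:
    - {"travel": [0,0,1],"delta_rot": [0,0,0],"fingers": 0}
    - {"travel": [0,0,1],"delta_rot": [0,0,0],"fingers": 0}
    - {"travel": [0,0,0],"delta_rot": [0,0,0],"fingers": 0}
    - {"travel": [0,0,0],"delta_rot": [0,0,0],"fingers": 0}
    - {"travel": [0,0,0],"delta_rot": [0,0,0],"fingers": 0}

```text
clock: 17.42
tcp_pos: [0.3647, -0.1105, 0.2963]
orientation: [0.0, -0.067, 0.998, -0.001]
wrist_force: [0.5, 0.3, 0.1]
finger_gap: 0.0426
grip_force: 0.0
```

```bash
python3 - <<'E'
from h import *
p=np.load('p.npy')
for _ in range(5): t,s=theta(p); print(np.degrees(t),s,env.get_state()['clock'])
q=[cv2.resize(snap(n,n+'x.png')['color'][y:y+150,x:x+200],(400,300)) for n,y,x in(('scene',180,200),('side',150,240))]
cv2.imwrite('pics/v5.png',np.hstack(q)[:,:,::-1])
E
```

```text
94.18111048571615 4.602893668534967 17.525
94.4505723462757 4.548527071723167 17.625
94.6949290935658 4.531725284992255 17.725
94.72332782217546 4.590186323641506 17.825
94.71419943120081 4.573819949132099 17.925
```

View pics/v5.png

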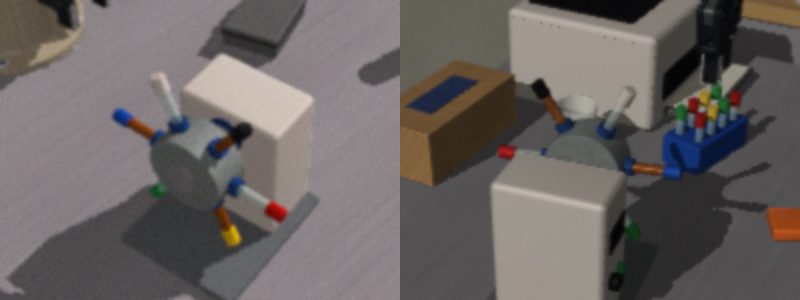

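Stopped at 94.7° (white upper left (160,85), black (240,132)); the other side stopped at 178.4°, so heavy-down is about θ=136.5° (δ≈42°, within spec). I'll grip black at 34.7° and take it to 76.5°.

```bash
python3 - <<'E'
from h import *
p=np.load('p.npy'); a=np.radians(34.7)
plan2(p,a,.08,10)
arc(p,a,np.radians(76.5),10)
E
```

```text
target [ 0.5738 -0.0829  0.3056] rows 10 travel [0.8351 0.1109 0.034 ] rot [0.0023 0.0014 0.0024] F [ 0.4479  0.2505 -0.3833] q [-0.5046 -0.0794 -0.244   1.4038 -0.0014 -0.6394]
[[0.25, 0.03, -0.19], [0.24, 0.03, -0.21], [0.22, 0.03, -0.23], [0.21, 0.03, -0.24], [0.19, 0.03, -0.26], [0.17, 0.02, -0.27], [0.15, 0.02, -0.28], [0.13, 0.02, -0.29], [0.11, 0.01, -0.3], [0.08, 0.01, -0.31]]
```

>>> carry_out:
  series:
    - {"travel": [0.84,0.11,0.5],"delta_rot": [0,0,0],"fingers": 0}
    - {"travel": [0.84,0.11,0.5],"delta_rot": [0,0,0],"fingers": 0}
    - {"travel": [0.84,0.11,0],"delta_rot": [0,0,0],"fingers": 0}
    - {"travel": [0.84,0.11,0],"delta_rot": [0,0,0],"fingers": 0}
    - {"travel": [0.84,0.11,0],"delta_rot": [0,0,0],"fingers": 0}

```text
clock: 18.65
tcp_pos: [0.4708, -0.0968, 0.3221]
orientation: [0.001, -0.067, 0.998, -0.001]
wrist_force: [-0.5, 0.2, -0.2]
finger_gap: 0.0426
grip_force: 0.0
```

>>> carry_out:
  series:
    - {"travel": [0.84,0.11,0],"delta_rot": [0,0,0],"fingers": 0}
    - {"travel": [0.84,0.11,0],"delta_rot": [0,0,0],"fingers": 0}
    - {"travel": [0.84,0.11,0],"delta_rot": [0,0,0],"fingers": 0}
    - {"travel": [0.82,0.11,-0.3],"delta_rot": [0,0,0],"fingers": 0}
    - {"travel": [0.81,0.12,-0.4],"delta_rot": [0,0,0],"fingers": 0}

```text
clock: 19.27
tcp_pos: [0.5747, -0.0829, 0.3045]
orientation: [0.001, -0.067, 0.998, -0.001]
wrist_force: [-0.1, 0.2, 0.2]
finger_gap: 0.0425
grip_force: 0.0
```

```bash
python3 - <<'E'
from h import *
p=np.load('p.npy'); print(np.degrees(theta(p)[0])); plan2(p,np.radians(34.7),0,5)
E
```

```text
94.70320489348153
target [ 0.5738 -0.0829  0.2256] rows 5 travel [-0.0074 -0.0023 -0.6158] rot [ 0.0032 -0.0014  0.0033] F [-0.4108 -0.0606 -0.0696] q [-0.2801  0.3185  0.2263  1.4789 -0.0017 -0.4156]
```

>>> carry_out:
  series:
    - {"travel": [0,0,-0.63],"delta_rot": [0,0,0],"fingers": 0}
    - {"travel": [0,0,-0.63],"delta_rot": [0,0,0],"fingers": 0}
    - {"travel": [0,0,-0.63],"delta_rot": [0,0,0],"fingers": 0}
    - {"travel": [0,0,-0.63],"delta_rot": [0,0,0],"fingers": 0}
    - {"travel": [0,0,-0.63],"delta_rot": [0,0,0],"fingers": 0}

```text
clock: 20.0
tcp_pos: [0.5735, -0.083, 0.2254]
orientation: [0.001, -0.067, 0.998, -0.001]
wrist_force: [0.0, -0.1, 0.1]
finger_gap: 0.0427
grip_force: 0.0
```

>>> carry_out:
  series:
    - {"travel": [0,0,0],"delta_rot": [0,0,0],"fingers": 1}
    - {"travel": [0,0,0],"delta_rot": [0,0,0],"fingers": 1}
    - {"travel": [0,0,0],"delta_rot": [0,0,0],"fingers": 1}

```text
clock: 20.38
tcp_pos: [0.5731, -0.0824, 0.2257]
orientation: [-0.0, -0.067, 0.998, -0.001]
wrist_force: [-2.5, 2.0, -3.4]
finger_gap: 0.0163
grip_force: 24.7
```

>>> carry_out:
  series:
    - {"travel": [0.25,0.03,-0.19],"delta_rot": [0,0,0],"fingers": 1}
    - {"travel": [0.24,0.03,-0.21],"delta_rot": [0,0,0],"fingers": 1}
    - {"travel": [0.22,0.03,-0.23],"delta_rot": [0,0,0],"fingers": 1}
    - {"travel": [0.21,0.03,-0.24],"delta_rot": [0,0,0],"fingers": 1}
    - {"travel": [0.19,0.03,-0.26],"delta_rot": [0,0,0],"fingers": 1}

```text
clock: 21.0
tcp_pos: [0.6021, -0.0783, 0.1982]
orientation: [0.001, -0.068, 0.998, -0.001]
wrist_force: [-1.7, 4.9, 2.4]
finger_gap: 0.0162
grip_force: 25.3
```

>>> carry_out:
  series:
    - {"travel": [0.17,0.02,-0.27],"delta_rot": [0,0,0],"fingers": 1}
    - {"travel": [0.15,0.02,-0.28],"delta_rot": [0,0,0],"fingers": 1}
    - {"travel": [0.13,0.02,-0.29],"delta_rot": [0,0,0],"fingers": 1}
    - {"travel": [0.11,0.01,-0.3],"delta_rot": [0,0,0],"fingers": 1}
    - {"travel": [0.08,0.01,-0.31],"delta_rot": [0,0,0],"fingers": 1}

```text
clock: 21.62
tcp_pos: [0.6189, -0.0759, 0.1621]
orientation: [0.002, -0.068, 0.998, -0.0]
wrist_force: [-0.9, 6.6, 2.7]
finger_gap: 0.0162
grip_force: 24.6
```

>>> carry_out:
  series:
    - {"travel": [0,0,0],"delta_rot": [0,0,0],"fingers": 1}
    - {"travel": [0,0,0],"delta_rot": [0,0,0],"fingers": 1}
  squeeze: 35

```text
clock: 21.88
tcp_pos: [0.619, -0.0759, 0.1621]
orientation: [0.002, -0.068, 0.998, -0.0]
wrist_force: [0.8, 6.7, 2.2]
finger_gap: 0.0153
grip_force: 34.0
```

```bash
python3 - <<'E'
from h import *
p=np.load('p.npy'); print([np.degrees(theta(p)[0]) for _ in range(2)]); s=env.get_state(); print(s['wrist_force'],s['clock'],s['grip_force'])
d=Rz(p[2]).T@(s['tcp_pos']-[p[0],p[1],.136]); print(d,np.degrees(np.arctan2(d[0],d[2]))+60)
q=[cv2.resize(snap(n,n+'x.png')['color'][y:y+150,x:x+200],(400,300)) for n,y,x in(('scene',180,200),('side',150,240))]
cv2.imwrite('pics/v6.png',np.hstack(q)[:,:,::-1])
E
```

```text
[np.float64(135.06465112335047), np.float64(135.0713948459089)]
[-0.5694  6.0673  1.2062] 22.075 34.034666419029236
[0.1077 0.0009 0.0262] 136.33688949354143
```

View pics/v6.png

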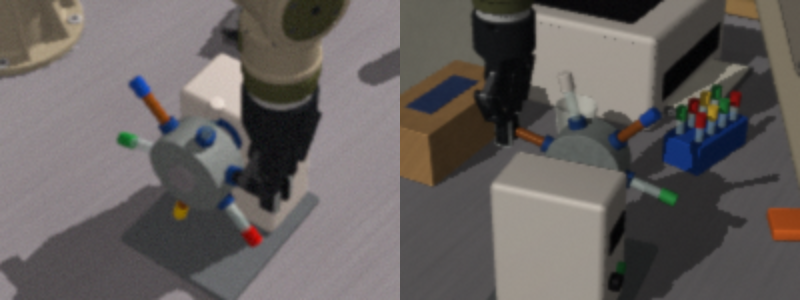

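The black tube is gripped at right ((265,190) in the left crop) and the carousel reads about 135–136°, on target; the bystanders in view have not moved. Handing in.

```bash
python3 -c "from workcell import env; print(env.hand_in())"
```

```text
the job is handed in; nothing more can be done
None
```

I handed the job in with the gripper closed on the black tube, holding the carousel at 135–136°; letting it roll to a stop from both sides (178.4° and 94.7°) puts heavy side down at about 136.5°. One move ran the wrist joint to its 2.34 rad limit (read 2.338) with 37–46 N at the wrist; it cleared when I backed off.

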